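Clamp a ridge tile in the pinned jig

TASK

Set the green glazed ridge tile astride the steel bar of the clamping jig and let go of it, fold the jig's hinged aluminium lid down over it, then push the red-knobbed pin down through the hole in the lid into the hole of the blue block below. The sprung bar lifts the lid, so press until the pin's flange is down on the lid and the lid is fully shut, and finish while still holding it pressed shut: do not let go. Leave the blue bowl, the jar, the mug and the brush where they stand.

Things in the scene. Friction and masses are not known exactly. Their poses are not given: they have to be found in the camera images.
- jig: Clamping jig, fixed: plywood base 150 x 250 x 12 mm (own x, y), origin under its centre, z up. Hinge at own +y, blue pin block (50 x 40 mm, top 77 mm up) at y = -85 mm. Forked aluminium uprights at y = +-60 mm (8 mm thick, 48 mm wide, tops 65 mm up) guide the bar. Blue hinge posts at x = +-54, y = +100 mm, 90 mm high.
- bar_top (a point): Centre of the flat top of the square steel bar: 20 mm wide (x), 20 mm high, along own y (jig's axes), 104 mm free between the uprights; 65 mm above the table over the jig's origin, base 12 mm up. Sprung: gives from 5 N down, then 1.8 N per mm; 6 mm down when the lid is fully shut on the tile.
- lid (a joint): Lid angle (rad): 0 fully shut, level, hard stop; 1.57 upright; at most 1.95. Starts open at 1.65 to 1.9 (may sag on to 1.95). Hinge damped, slight friction: pushed to 1.2 or less it sinks by itself in 2 to 4 s until its pad rests on the tile at about 0.05 (without tile: 0). 5 to 7 N down at its hole then shuts it fully.
- lid_hinge (a point): Middle of the lid's hinge axis, which runs along the jig's x axis, 85 mm above the table at own y = +100 mm of the jig.
- lid_edge (a point): Middle of the lid's free edge on its outer face (top when shut). Lid: aluminium plate 90 mm wide along the hinge, 10 mm thick, 205 mm from hinge axis (in its middle plane) to free edge; on its inner face, 100 mm from the hinge, a black pad 60 x 50 x 15 mm. Axes turn with the lid; at 0 they are the jig's.
- lid_hole (a point): Centre of the lid's through hole (14 mm wide, chamfered) on the outer face, 185 mm from the hinge axis. Shut, it lies straight over base_hole at 90 mm above the table.
- base_hole (a point): Centre of the mouth of the vertical hole (13 mm wide, chamfered, 65 mm deep) in the top of the blue pin block, 77 mm above the table; axes are the jig's.
- tile: Green glazed ridge tile, flowers on its flanks: inverted U, 42 mm wide (own x), 80 mm long (own y), 40 mm high; walls 6 mm, inside 30 mm wide, 34 mm deep, ends open. Origin at the centre of its underside between the feet, z up. Stands on its feet; 0.1 to 0.2 kg. Grip across the 42 mm. Astride the bar its feet are 31 mm above the table.
- pin: Steel shank 10 mm thick, 55 mm long, tapered tip; then a flange 34 mm wide, 5 mm thick; then a red round knob 20 mm thick, 40 mm high to grip. Origin at the shank's tip, z up to the knob. Starts upright in its stand. Pushed home: flange on the lid, tip 35 mm above the table, 42 mm below the mouth of base_hole.
- stand: Dark wooden block 70 x 70 x 60 mm, fixed, origin at the centre of its underside; the pin stands in its vertical 14 mm hole, flange on the block's top, tip 5 mm above the table.
- bowl: Bystander: dark blue bowl, 90 mm wide, 50 mm high; origin under its centre.
- jar: Bystander: amber jar with black cap, 60 mm wide, 85 mm high; origin under its centre.
- mug: Bystander: cream mug, 76 mm wide, 85 mm high; origin under its centre.
- brush: Bystander: brush lying on the table near the robot; origin under its middle.
Things that resemble listed ones, but are neither listed nor needed, are in the scene too. There is more than one size of the tile; the one meant has the size given above.

How it is judged:
By the outcome, as a careful person would: the job done as asked, in the order asked, and still so for the second after the job is handed in, while the arm keeps its last pose, push and grip.
It also fails if it takes over 72 s, if anything falls off the work surface, if the arm or the gripper's body presses on something with over 40 N, if the wrist force passes 120 N, or if a joint passes its speed limit or range.

ROBOT

A 7-joint arm with a two-finger parallel gripper is mounted at the origin on the work surface. World frame = base frame: x ahead of the robot, y to its left, z up, the work surface at z = 0. Lengths are in m, angles in rad, forces in N, time in s.
With the tool pointing down it reaches from about 0.425 to 0.875 m from the base axis. Payload 4.7 kg.
Tool frame: the origin (TCP) lies midway between the tips of the shut fingers; the grasp point (between the pads) lies 19 mm behind it (ctrl.grip_point_offset is the distance from the TCP to the grasp point, in m); z points along the fingers, y is the line along which they close (so a half turn about z gives the same grasp; the last joint's range is limited). The gripper opens to 87 mm and grips with 3 to 60 N. Pads are 19 mm wide; open, the fingers measure 117 mm over their backs; the gripper's body (75 mm by 190 mm) begins 51 mm behind the grasp point.
Start: joints at [-1.226, 0.321, -0.07, 1.45, 0.023, 1.371, -0.057], TCP at [0.211, 0.615, 0.191] pointing down, gripper open.
Joint ranges: [-2.86, 2.86], [-0.3, 2.09], [-1.38, 1.24], [0.06, 2.45], [-1.56, 4.7], [0.09, 2.05], [-2.69, 2.69]. Speed limits (rad/s): [2.57, 2.57, 3.14, 3.14, 3.14, 3.14, 3.14].

INTERFACE

Orientations are given as a rotation vector (axis times angle).
In Python, from bench import ctrl gives the robot as it stands.
- The arm moves only by the tool move_arm, never from a script. Its argument "increments" is text: rows parted by semicolons, each of 7 numbers parted by spaces: the shift along the world's x, y, z in mm, then the turn, a rotation vector about the world's x, y, z in degrees, then the closure in counts, from 0 (fully open) to 255 (shut). A call has exactly 8 rows; each row shifts and turns the commanded pose from where the row before left it; what a row does not reach is not made up. A row lasts 1/12 s, in which the tool goes at most 41.7 mm and 7.16 degrees, less where a joint would pass 70% of its speed; a pose out of reach is approached as far as the arm can. A call with a gripper value outside its range is refused whole. The fingers move at their own pace and stop on an object; "grip_force" is the grip in N (left out, the last holds). Time passes only in rows, so rows that do not move let the fingers close, or fill a call up. It gives the time, the measured TCP pose, the force, the opening and the grip force at its end, in the units of the state.
- ctrl.get_state(): the state, without advancing time (a new reading comes with each control period).
- ctrl.get_image(name): name is "scene" or "top" or "wrist"; returns a dict with "frame" (400x640x3 uint8, red, green, blue), "depth" (400x640 float32, m along the optical axis (not along the pixel's ray), 0 where there is no reading), "fx", "fy", "cx", "cy" (pixels), "position" and "orientation" of the camera in the world. Camera axes: x right, y down, z forward; pixel columns grow to the right and rows downward; lengths in m; the calibration is good to about 2 mm. A picture is of the moment at which its call begins.
- ctrl.close_job(): hands the job in; it is judged then, once.
Trained networks look in a picture, given as the dict that the camera call returned (one of the last four; its "shot" number tells which), for a name from the list of things; names that differ only in an ending like _2 or _b are one class to them, and where a whole thing is asked for, a point or a joint stands for the part that bears it (a point fixed in the world has none). Each returns a list of dicts, best first, with "score" (0 to 1); they miss things now and then, are a little off and sometimes report something else, mostly with a low value. They report only what shows in the picture. A call takes as long as a camera call. They do not tell look-alikes from the thing itself.
- ctrl.find_in(target, picture): "centre" ([x, y, z] in m, in world coordinates, good to about 4 mm: the middle of the surface that is visible of it).
- ctrl.silhouettes(target, picture): "region" (400x640 bool, what is visible of it).
The state is a dict: "time": time; "joint_positions": joint angles; "qd": joint speeds; "joint_torque": joint torques, N m; "position": TCP position; "tool_rot": TCP orientation; "ft_force": force on the tool from outside, world axes, zero at the start; "torque": the same for the moment, N m; "grip_width": opening from 0.0 (shut) to 1.0 (fully open); "grip_force": force on a finger pad.
Only numpy, scipy, OpenCV 4.12 (cv2) and the standard library are available. Lean on these libraries where they do the work, as an engineer would, in place of code of your own. Each camera call takes 0.05 s, during which the arm holds its last target. There are 200 camera calls.

## Working session

There is one attempt and no reset: what is moved stays moved. The work goes in short steps, Python scripts to look and compute and a tool call to move; the robot and the scene stay as the last step left them, time stands still between calls to the robot, and variables do not carry over. Pictures are saved under pics/ and viewed, at most 13 in all, crops included, and the job is handed in when it is done.

Besides the shell and the picture viewer there is one more tool, called after "Call:" as a command line: name --argument value ..., lists and objects as JSON in quotes. move_arm: Moves the arm, as the interface text tells. Its arguments: {"type":"object","properties":{"increments":{"type":"string"},"grip_force":{"type":"number"}},"required":["increments"]}

```bash
mkdir -p pics; cat > h.py <<'E'
import numpy as np, cv2
from bench import ctrl
from scipy.spatial.transform import Rotation as R
def rot(p):
    o=np.array(p["orientation"],float)
    return o if o.shape==(3,3) else R.from_rotvec(o).as_matrix()
def cloud(p):
    d=p["depth"]; v,u=np.mgrid[0:400,0:640]
    c=np.stack([(u-p["cx"])/p["fx"]*d,(v-p["cy"])/p["fy"]*d,d],-1)
    return c@rot(p).T+np.array(p["position"])
def save(p,n): cv2.imwrite("pics/"+n,cv2.cvtColor(p["frame"],cv2.COLOR_RGB2BGR))
E
python3 - <<'E'
from h import *
s=ctrl.get_state(); print(s)
out=[]
for n in ("top","scene"):
    p=ctrl.get_image(n); print(n,p["position"],p["orientation"]); save(p,n+".png")
    np.savez("pics/"+n+".npz",c=cloud(p),f=p["frame"])
    for t in ("jig","tile","pin","stand","lid_edge","lid_hole","base_hole","bar_top","bowl","jar","mug","brush"):
        try: print(n,t,[(np.round(r["centre"],3).tolist(),round(r["score"],2)) for r in ctrl.find_in(t,p)[:4]])
        except Exception as e: print(t,e)
a=cv2.imread("pics/top.png");b=cv2.imread("pics/scene.png")
E
```

```text
{'time': 0.0, 'joint_positions': array([-1.22590788,  0.3218273 , -0.07008128,  1.45170436,  0.02257305,
        1.37076444, -0.05690539]), 'qd': array([-1.98518960e-03,  5.61114209e-05,  5.41329793e-04, -8.16075074e-04,
        8.24458564e-04,  4.06088964e-04, -9.68276285e-04]), 'joint_torque': array([ 1.11943359e-04, -4.91263354e+01, -4.03730907e-01, -3.12529171e+01,
       -6.39391621e-02,  4.33408341e-02,  1.49765729e-04]), 'position': array([0.21095408, 0.61416185, 0.18954399]), 'tool_rot': array([-5.17168618e-01, -3.09848389e+00,  2.98630293e-03]), 'ft_force': array([-0.33070206, -0.06973695, -0.48079988]), 'torque': array([-0.0298973 , -0.03444263, -0.01887155]), 'grip_force': 0.0, 'grip_width': 0.9987295872753875}
top [0.34185573 0.0468424  1.05073301] [-2.06806953  2.1466804  -0.22872595]
top jig [([0.54, -0.015, 0.012], 0.65)]
top tile [([0.592, 0.424, 0.05], 0.8), ([0.499, 0.202, 0.05], 0.73), ([0.49, 0.336, 0.039], 0.69)]
top pin [([0.446, -0.286, 0.076], 0.6)]
top stand [([0.442, -0.272, 0.06], 0.61), ([0.543, 0.09, 0.218], 0.18)]
top lid_edge [([0.548, 0.089, 0.218], 0.
[... 489 characters left out ...]
  0.84708963] [-2.25972084 -0.7995075   0.34142055]
scene jig [([0.564, 0.012, 0.049], 0.84), ([0.785, -0.052, 0.063], 0.24)]
scene tile [([0.506, 0.323, 0.033], 0.97), ([0.6, 0.413, 0.042], 0.68), ([0.541, 0.184, 0.05], 0.58)]
scene pin [([0.453, -0.293, 0.078], 0.78)]
scene stand [([0.473, -0.299, 0.06], 0.82)]
scene lid_edge [([0.556, 0.088, 0.2], 0.84)]
scene lid_hole [([0.561, 0.09, 0.2], 0.77)]
scene base_hole [([0.562, 0.012, 0.05], 0.91)]
scene bar_top [([0.549, -0.044, 0.065], 0.75)]
scene bowl [([0.746, -0.2, 0.027], 0.72)]
scene jar [([0.785, -0.053, 0.066], 0.82), ([0.562, 0.017, 0.053], 0.26)]
scene mug [([0.775, 0.082, 0.049], 0.84)]
scene brush [([0.322, -0.143, 0.018], 0.84)]
```

View pics/top.png

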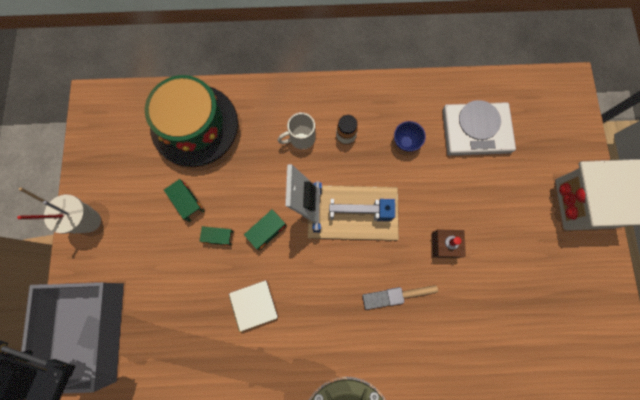

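View pics/scene.png

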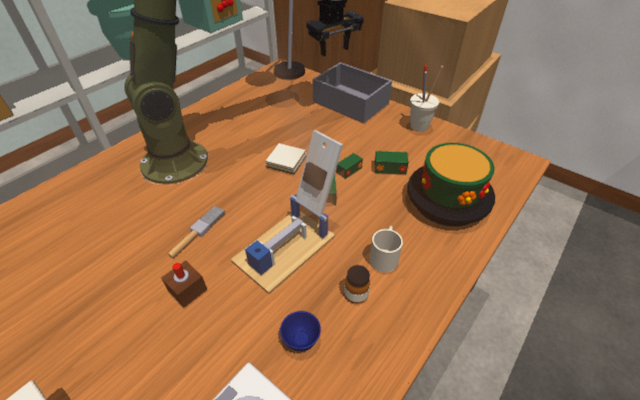

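The top view shows three green tiles at (183,200), (216,236) and (265,230), the jig at (350,212) with its lid upright at (302,195), and the pin in its stand at (450,243). The scene view shows the same layout. Next I measure sizes and poses from the saved clouds.

```bash
python3 - <<'E'
from h import *
def rect(P):
    (c,s,a)=cv2.minAreaRect((P[:,:2]*1000).astype(np.float32)); return np.round(c,1),np.round(s,1),round(a,1)
for n in("top","scene"):
    z=np.load(f"pics/{n}.npz");c=z["c"];hsv=cv2.cvtColor(z["f"],cv2.COLOR_RGB2HSV)
    H,S,V=hsv[...,0],hsv[...,1],hsv[...,2];Z=c[...,2]
    def comps(m,lab,mn=15):
        k,l,st,ce=cv2.connectedComponentsWithStats(m.astype(np.uint8))
        for i in range(1,k):
            if st[i,4]>=mn:
                P=c[l==i]; print(n,lab,np.round(ce[i]),st[i,4],rect(P),"z",np.round(np.median(P[:,2]),4))
    X,Y=c[...,0],c[...,1]
    near=(X>.3)&(X<.75)&(Y>.1)&(Y<.55)
    comps(near&(H>45)&(H<95)&(S>70)&(Z>.034)&(Z<.08),"tiletop")
    jig=(abs(X-.54)<.2)&(abs(Y)<.25)
    comps(jig&(H>100)&(H<130)&(S>90)&(Z>.07)&(Z<.1),"blue")
    comps(jig&(Z>.008)&(Z<.018)&(X>.4)&(X<.68)&(Y>-.2)&(Y<.2),"base",100)
    comps(jig&(Z>.062)&(Z<.069)&(S<80),"bar")
    comps(jig&(Z>.1)&(Z<.4),"lid",50)
    st=(abs(X-.45)<.08)&(abs(Y+.28)<.08)
    comps(st&(Z>.054)&(Z<.0645),"standtop"); comps(st&(Z>.085),"knob",4); comps(st&(Z>.0645)&(Z<.08),"flange",4)
E
```

```text
top tiletop [201. 147.] 34 (array([733.5, 368.6]), array([ 8.1, 40. ]), 23.8) z 0.0714
top tiletop [182. 199.] 697 (array([593.6, 423.3]), array([102.4,  52.3]), 33.9) z 0.0519
top tiletop [264. 229.] 750 (array([502.2, 199.3]), array([54. , 99.7]), 40.8) z 0.0518
top tiletop [215. 235.] 431 (array([491.6, 332.8]), array([77.7, 40.4]), 81.5) z 0.0407
top blue [386. 208.] 236 (array([ 540.6, -125.5]), array([34.8, 48.6]), 85.8) z 0.0779
top base [355. 214.] 3304 (array([546.9, -43.1]), array([249.8, 150.4]), 86.5) z 0.0128
top bar [355. 208.] 423 (array([546.8, -41.6]), array([133.1,  48.6]), 86.0) z 0.0656
top lid [301. 194.] 1276 (array([554.5,  87. ]), array([62.1, 90.9]), 88.0) z 0.2206
top standtop [451. 243.] 599 (array([ 445.7, -291.1]), array([71.6, 70.2]), 85.5) z 0.0608
top knob [456. 241.] 71 (array([ 445.6, -290.5]), array([18.9, 19.2]), 44.2) z 0.1041
top flange [450. 243.] 63 (array([ 445.1, -288.4]), array([30.8, 26.6]), 25.5) z 0.067
scene tiletop [391. 157.] 328 (array([592.2, 422.4]), array([101.1,  57.1]), 37.8) z 0.0511
scene tiletop [349. 161.] 203 (array([491.7, 
[... 228 characters left out ...]
ase [284. 252.] 2794 (array([546.2, -44.5]), array([252.2, 153. ]), 86.7) z 0.0118
scene bar [283. 233.] 323 (array([545.8, -46.9]), array([141.4,  49.4]), 87.3) z 0.0648
scene bar [322. 225.] 17 (array([611.8,  47.7]), array([22.9,  9.8]), 57.5) z 0.0662
scene bar [256. 258.] 34 (array([ 548. , -146.4]), array([52.7, 24.8]), 27.3) z 0.0657
scene lid [319. 170.] 2165 (array([554.1,  95.2]), array([82.1, 93.3]), 86.6) z 0.2033
scene standtop [181. 279.] 602 (array([ 446.1, -292.9]), array([70.8, 73.1]), 86.4) z 0.0598
scene knob [177. 268.] 92 (array([ 447.1, -293.6]), array([18.4, 19.1]), 17.8) z 0.1027
scene flange [181. 277.] 89 (array([ 449.6, -293.7]), array([32.5, 25.3]), 89.7) z 0.0666
```

Call:
move_arm --increments "18 -18 -5 0 0 -5 0;18 -18 -5 0 0 -5 0;18 -18 -5 0 0 -5 0;18 -18 -5 0 0 -5 0;18 -18 -5 0 0 -5 0;18 -18 -5 0 0 -5 0;18 -18 -5 0 0 -5 0;18 -18 -5 0 0 -5 0" --grip_force 20

```text
time: 1.97
position: [0.3559, 0.4699, 0.1506]
tool_rot: [1.552, 2.732, 0.001]
ft_force: [0.0, -0.2, 0.5]
grip_width: 0.999
grip_force: 0.0
```

Call:
move_arm --increments "18 -18 -5 0 0 -5 0;18 -18 -5 0 0 -5 0;18 -18 -5 0 0 -5 0;18 -18 -5 0 0 -5 0;18 -18 -5 0 0 -5 0;18 -18 -5 0 0 -5 0;18 -18 -5 0 0 -5 0;11 -12 -5 0 0 -4 0"

```text
time: 2.63
position: [0.4945, 0.3301, 0.1107]
tool_rot: [2.376, 2.053, 0.001]
ft_force: [-0.6, -0.3, -0.3]
grip_width: 1.0
grip_force: 0.0
```

```bash
cat >> h.py <<'E'
def st():
    s=ctrl.get_state(); M=R.from_rotvec(s["tool_rot"]).as_matrix()
    print("t",round(s["time"],2),"pos",np.round(np.array(s["position"])*1000,1),"yang",round(np.degrees(np.arctan2(M[1,1],M[0,1])),2),"z",np.round(M[:,2],3),"F",np.round(s["ft_force"],1),"w",round(s["grip_width"]*87,1),"gf",round(s["grip_force"],1),"q",np.round(s["joint_positions"],2)); return s
E
python3 - <<'E'
from h import *
st()
p=ctrl.get_image("wrist");save(p,"w1.png");c=cloud(p);H,S,V=cv2.split(cv2.cvtColor(p["frame"],cv2.COLOR_RGB2HSV))
m=((H>45)&(H<95)&(S>70)&(abs(c[...,2]-.04)<.004)&(c[...,1]>.27)&(c[...,1]<.4)&(p["depth"]>0))
print(m.sum(),cv2.minAreaRect((c[m][:,:2]*1000).astype(np.float32)),np.median(c[m][:,2]),p["position"])
E
```

```text
t 2.63 pos [494.5 330.1 110.7] yang -8.35 z [ 0.001 -0.001 -1.   ] F [-0.6 -0.3 -0.3] w 87.0 gf 0.0 q [-0.89  0.26  0.3   1.71 -0.08  1.19 -0.72]
3991 ((516.9566650390625, 339.031982421875), (96.13944244384766, 87.4428482055664), 81.99410247802734) 0.040939996756692465 [0.50345318 0.39440992 0.30571824]
```

View pics/w1.png

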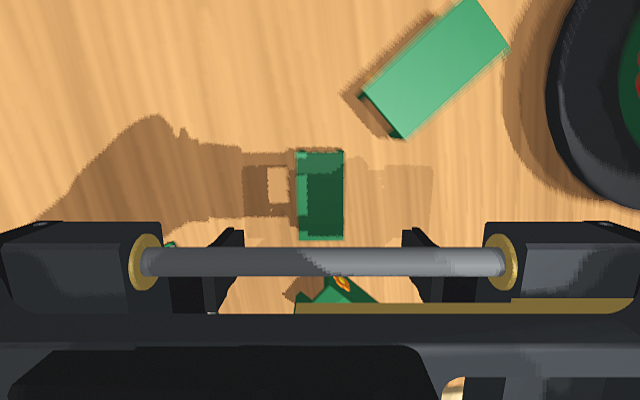

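```bash
python3 - <<'E'
from h import *
st()
p=ctrl.get_image("wrist");c=cloud(p);H,S,V=cv2.split(cv2.cvtColor(p["frame"],cv2.COLOR_RGB2HSV))
m=((H>45)&(H<95)&(S>70)&(abs(c[...,2]-.04)<.003)&(c[...,1]>.27)&(c[...,1]<.4)).astype(np.uint8)
k,l,s,_=cv2.connectedComponentsWithStats(cv2.morphologyEx(m,cv2.MORPH_OPEN,np.ones((5,5))))
for i in range(1,k):
    if s[i,4]>200: print(s[i],cv2.minAreaRect((c[l==i][:,:2]*1000).astype(np.float32)))
E
```

```text
t 2.68 pos [496.2 326.6 109.7] yang -8.73 z [ 0.002 -0.004 -1.   ] F [ 1.7 -2.8 -0.7] w 86.8 gf 0.0 q [-0.89  0.26  0.31  1.71 -0.08  1.19 -0.72]
[ 290  146   50   91 4218] ((491.217529296875, 334.4231262207031), (80.1084976196289, 41.4505615234375), 82.41084289550781)
```

The wrist view shows the tile centred between the open fingers at (320,195), with a size of 80 x 41 mm, so it is the right one.

Call:
move_arm --increments "0 0 -8 0 0 0 0;0 0 -14 0 0 0 0;0 0 -14 0 0 0 0;0 0 -14 0 0 0 0;0 0 -14 0 0 0 0;0 0 -14 0 0 0 0;0 0 -12 0 0 0 0;0 0 -6 0 0 0 0"

```text
time: 3.4
position: [0.49, 0.3336, 0.0127]
tool_rot: [-2.366, -2.065, 0.004]
ft_force: [-0.4, 0.4, 0.2]
grip_width: 1.002
grip_force: 0.0
```

```bash
python3 -c "
from h import *
st()"
```

```text
t 3.4 pos [490.  333.6  12.7] yang -7.78 z [-0.002 -0.001 -1.   ] F [-0.4  0.4  0.2] w 87.2 gf 0.0 q [-0.88  0.36  0.28  1.8  -0.12  1.01 -0.69]
```

Call:
move_arm --increments "0 0 0 0 0 0 200;0 0 0 0 0 0 200;0 0 0 0 0 0 200;0 0 0 0 0 0 200;0 0 0 0 0 0 200;0 0 0 0 0 0 200;0 0 0 0 0 0 200;0 0 0 0 0 0 200" --grip_force 25

```text
time: 4.07
position: [0.4923, 0.3328, 0.0149]
tool_rot: [2.37, 2.062, 0.001]
ft_force: [0.2, -0.3, -0.3]
grip_width: 0.478
grip_force: 0.0
```

Call:
move_arm --increments "0 0 5 0 0 0 200;0 0 10 0 0 0 200;0 0 15 0 0 0 200;0 0 20 0 0 0 200;0 0 20 0 0 0 200;0 0 20 0 0 0 200;0 0 20 0 0 0 200;0 0 10 0 0 0 200"

```text
time: 4.73
position: [0.4936, 0.3337, 0.1386]
tool_rot: [2.37, 2.062, 0.008]
ft_force: [0.6, 0.8, 1.1]
grip_width: 0.216
grip_force: 0.0
```

```bash
python3 - <<'E'
from h import *
st()
# jig & lid from saved clouds: fit lid plane
z=np.load("pics/scene.npz");c=z["c"];X,Y,Z=c[...,0],c[...,1],c[...,2]
m=(abs(X-.55)<.07)&(Y>.03)&(Y<.2)&(Z>.12)
P=c[m]; o=np.median(P,0);print("lid pts",m.sum(),P.min(0),P.max(0))
# jig frame
th=np.radians(-3.5);O=np.array([.5467,-.0435])
x=np.array([np.cos(th),np.sin(th)]);y=np.array([-np.sin(th),np.cos(th)])
u=(P[:,:2]-O)@y
for lo in np.arange(.12,.32,.03):
    k=(P[:,2]>lo)&(P[:,2]<lo+.03)
    if k.sum()>5:print(round(lo+.015,3),"y jig",np.round(np.percentile(u[k],[2,50,98])*1000,1))
for q in ((0,100),(0,-85),(0,0)): print(q,np.round(O*1000+q[0]*x+q[1]*y,1))
E
```

```text
t 4.73 pos [493.6 333.7 138.6] yang -7.96 z [ 0.004  0.003 -1.   ] F [0.6 0.8 1.1] w 18.8 gf 0.0 q [-0.9   0.23  0.3   1.68 -0.07  1.24 -0.72]
lid pts 1956 [0.50716099 0.05957642 0.12007132] [0.60249219 0.13785594 0.2787363 ]
0.135 y jig [107.1 113.5 122.3]
0.165 y jig [108.2 115.2 133.9]
0.195 y jig [115.2 127.7 145.6]
0.225 y jig [142.8 150.  157.7]
0.255 y jig [154.6 161.8 170.6]
0.285 y jig [166.4 169.8 179.3]
(0, 100) [552.8  56.3]
(0, -85) [ 541.5 -128.3]
(0, 0) [546.7 -43.5]
```

The fingers close slowly and had not yet gripped when I lifted. I reopen them and look again.

Call:
move_arm --increments "0 0 0 0 0 0 0;0 0 0 0 0 0 0;0 0 0 0 0 0 0;0 0 0 0 0 0 0;0 0 0 0 0 0 0;0 0 0 0 0 0 0;0 0 0 0 0 0 0;0 0 0 0 0 0 0"

```text
time: 5.4
position: [0.4921, 0.3327, 0.1344]
tool_rot: [2.37, 2.062, -0.001]
ft_force: [-0.8, 0.1, -0.5]
grip_width: 0.736
grip_force: 0.0
```

```bash
python3 - <<'E'
from h import *
st()
p=ctrl.get_image("wrist");c=cloud(p);H,S,V=cv2.split(cv2.cvtColor(p["frame"],cv2.COLOR_RGB2HSV))
m=((H>45)&(H<95)&(S>70)&(abs(c[...,2]-.04)<.003)&(c[...,1]>.27)&(c[...,1]<.4)).astype(np.uint8)
k,l,s,_=cv2.connectedComponentsWithStats(cv2.morphologyEx(m,cv2.MORPH_OPEN,np.ones((5,5))))
for i in range(1,k):
    if s[i,4]>200: print(s[i],cv2.minAreaRect((c[l==i][:,:2]*1000).astype(np.float32)))
E
```

```text
t 5.4 pos [492.1 332.7 134.4] yang -7.96 z [-0. -0. -1.] F [-0.8  0.1 -0.5] w 64.0 gf 0.0 q [-0.9   0.24  0.3   1.68 -0.07  1.23 -0.72]
[ 300  151   44   82 3509] ((491.1695556640625, 334.82177734375), (79.23945617675781, 40.95781326293945), 82.88899993896484)
```

Tile unmoved. Descend again while the fingers finish opening, then close for longer.

Call:
move_arm --increments "0 1 -5 0 0 0 0;0 1 -15 0 0 0 0;0 0 -20 0 0 0 0;0 0 -20 0 0 0 0;0 0 -20 0 0 0 0;0 0 -20 0 0 0 0;0 0 -15 0 0 0 0;0 0 -5 0 0 0 0"

```text
time: 6.12
position: [0.4903, 0.3335, 0.0116]
tool_rot: [2.37, 2.062, -0.007]
ft_force: [-0.1, 0.2, -0.2]
grip_width: 0.998
grip_force: 0.0
```

Call:
move_arm --increments "0 0 0 0 0 0 200;0 0 0 0 0 0 200;0 0 0 0 0 0 200;0 0 0 0 0 0 200;0 0 0 0 0 0 200;0 0 0 0 0 0 200;0 0 0 0 0 0 200;0 0 0 0 0 0 200"

```text
time: 6.78
position: [0.4922, 0.3349, 0.0149]
tool_rot: [2.37, 2.062, 0.001]
ft_force: [-0.3, 0.8, -0.6]
grip_width: 0.478
grip_force: 0.0
```

Call:
move_arm --increments "0 0 0 0 0 0 200;0 0 0 0 0 0 200;0 0 0 0 0 0 200;0 0 0 0 0 0 200;0 0 0 0 0 0 200;0 0 0 0 0 0 200;0 0 0 0 0 0 200;0 0 0 0 0 0 200"

```text
time: 7.45
position: [0.4921, 0.3348, 0.0147]
tool_rot: [2.37, 2.062, -0.0]
ft_force: [-0.5, -0.8, 0.1]
grip_width: 0.219
grip_force: 0.0
```

```bash
python3 - <<'E'
from h import *
st()
p=ctrl.get_image("wrist");q=ctrl.get_image("scene")
cv2.imwrite("pics/w2.png",np.vstack([p["frame"][:,:,::-1],cv2.resize(q["frame"][80:230,240:480,::-1],(640,400))])[:, :][::1])
a=cv2.imread("pics/w2.png");cv2.imwrite("pics/w2.png",cv2.resize(a,(480,600)))
E
```

```text
t 7.45 pos [492.1 334.8  14.7] yang -7.95 z [ 0. -0. -1.] F [-0.5 -0.8  0.1] w 19.0 gf 0.0 q [-0.88  0.36  0.29  1.79 -0.12  1.01 -0.69]
```

View pics/w2.png

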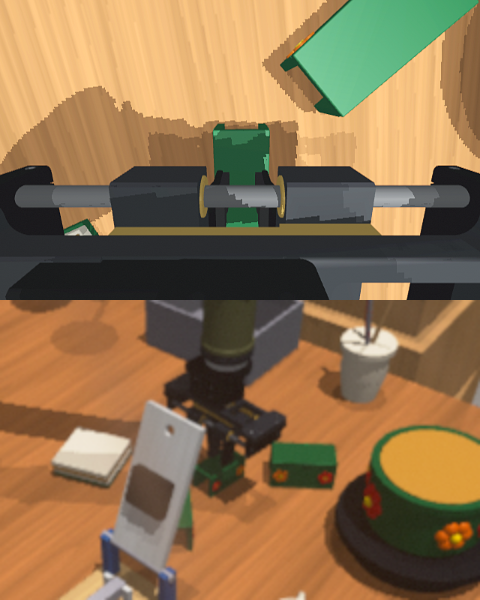

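```bash
python3 - <<'E'
from h import *
p=ctrl.get_image("wrist");c=cloud(p)
for v in range(160,310,12): print(v,[(u,)+tuple(np.round(c[v,u]*1000).astype(int)) for u in range(270,385,16)])
E
```

```text
160 [(270, np.int64(463), np.int64(381), np.int64(0)), (286, np.int64(474), np.int64(380), np.int64(1)), (302, np.int64(484), np.int64(378), np.int64(0)), (318, np.int64(495), np.int64(377), np.int64(1)), (334, np.int64(505), np.int64(375), np.int64(2)), (350, np.int64(516), np.int64(374), np.int64(1)), (366, np.int64(527), np.int64(372), np.int64(1)), (382, np.int64(537), np.int64(371), np.int64(2))]
172 [(270, np.int64(462), np.int64(373), np.int64(2)), (286, np.int64(477), np.int64(377), np.int64(38)), (302, np.int64(486), np.int64(375), np.int64(39)), (318, np.int64(495), np.int64(374), np.int64(39)), (334, np.int64(504), np.int64(373), np.int64(40)), (350, np.int64(512), np.int64(372), np.int64(39)), (366, np.int64(526), np.int64(364), np.int64(1)), (382, np.int64(537), np.int64(363), np.int64(1))]
184 [(270, np.int64(460), np.int64(365), np.int64(0)), (286, np.int64(477), np.int64(370), np.int64(41)), (302, np.int64(485), np.int64(369), np.int64(41)), (318, np.int64(494), np.int64(368), np.int64(42)), (334, np.int64(503), np.int64(367), np.int64(42)), (350, np.int64(512), np.in
[... 3579 characters left out ...]
4(304), np.int64(41)), (318, np.int64(485), np.int64(302), np.int64(41)), (334, np.int64(494), np.int64(301), np.int64(41)), (350, np.int64(503), np.int64(332), np.int64(96)), (366, np.int64(508), np.int64(345), np.int64(119)), (382, np.int64(510), np.int64(358), np.int64(142))]
304 [(270, np.int64(483), np.int64(360), np.int64(144)), (286, np.int64(487), np.int64(359), np.int64(144)), (302, np.int64(490), np.int64(359), np.int64(144)), (318, np.int64(494), np.int64(358), np.int64(144)), (334, np.int64(498), np.int64(358), np.int64(144)), (350, np.int64(502), np.int64(357), np.int64(144)), (366, np.int64(505), np.int64(357), np.int64(144)), (382, np.int64(509), np.int64(356), np.int64(144))]
```

```bash
python3 - <<'E'
from h import *
print(ctrl.grip_point_offset,[a for a in dir(ctrl) if a[0]!='_'])
p=ctrl.get_image("wrist");c=cloud(p);s=st()
M=R.from_rotvec(s["tool_rot"]).as_matrix()
t=(c-s["position"])@M; dark=p["frame"].max(2)<90
for v in range(222,260,3): print(v,[tuple(np.round(t[v,u]*1000).astype(int).tolist()) for u in range(288,312,6)],[tuple(np.round(t[v,u]*1000).astype(int).tolist()) for u in range(344,366,6)])
q=ctrl.get_image("scene");cq=cloud(q)
m=(abs(cq[...,0]-.492)<.1)&(abs(cq[...,1]-.335)<.03)&(q["frame"].max(2)<70)&(cq[...,2]>.005)
print("scene dark z pct",np.percentile(cq[m][:,2],[0,2,5,10,25,50]),m.sum())
P=cq[m]; lo=P[np.argsort(P[:,2])[:20]];print(np.round(lo*1000))
E
```

```text
0.0187 ['MotionError', 'close_job', 'find_in', 'get_image', 'get_state', 'grip_point_offset', 'silhouettes']
t 7.65 pos [492.1 334.7  14.7] yang -7.95 z [ 0. -0. -1.] F [ 0.3 -0.1 -0.2] w 18.5 gf 0.0 q [-0.88  0.36  0.29  1.79 -0.12  1.01 -0.69]
222 [(11, -20, -26), (11, -16, -27), (11, -13, -26), (12, -9, -28)] [(12, 12, -27), (12, 15, -27), (11, 19, -26), (-2, 28, 14)]
225 [(9, -20, -26), (9, -16, -26), (10, -13, -27), (9, -10, -26)] [(10, 12, -27), (9, 16, -26), (9, 19, -26), (-4, 28, 14)]
228 [(8, -20, -26), (11, -15, -37), (8, -13, -26), (7, -10, -26)] [(7, 12, -26), (11, 15, -35), (11, 18, -36), (-6, 28, 14)]
231 [(11, -18, -40), (11, -15, -40), (10, -12, -37), (5, -10, -25)] [(10, 11, -37), (11, 14, -42), (11, 17, -42), (-9, 28, 15)]
234 [(11, -18, -45), (11, -15, -44), (9, -12, -41), (4, -10, -25)] [(9, 11, -41), (11, 14, -44), (11, 17, -45), (-11, 28, 14)]
237 [(11, -17, -50), (11, -14, -49), (10, -12, -47), (2, -10, -27)] [(9, 11, -46), (10, 14, -47), (11, 16, -50), (-13, 28, 14)]
240 [(11, -17, -54), (9, -14, -50), (9, -11, -49), (1, -10, -27)] [(9, 10, -50), (9, 13, -50),
[... 564 characters left out ...]
, -120), (32, -8, -119), (32, -6, -119), (32, -4, -120)] [(32, 5, -120), (31, 7, -119), (32, 9, -120), (32, 10, -120)]
258 [(31, -9, -119), (31, -8, -120), (31, -6, -120), (31, -4, -120)] [(31, 5, -120), (31, 7, -120), (31, 9, -120), (31, 10, -120)]
scene dark z pct [0.00532967 0.01992205 0.03843996 0.05356423 0.14312232 0.17388007] 1975
[[512. 356.   5.]
 [515. 358.   6.]
 [510. 315.   6.]
 [512. 323.   6.]
 [510. 309.   6.]
 [508. 306.   7.]
 [508. 311.   7.]
 [510. 319.   8.]
 [471. 307.   8.]
 [512. 333.   8.]
 [510. 325.   8.]
 [473. 315.   8.]
 [516. 362.   8.]
 [515. 347.   9.]
 [517. 349.   9.]
 [471. 312.   9.]
 [513. 344.   9.]
 [513. 337.  10.]
 [475. 306.  10.]
 [511. 329.  10.]]
```

The fingers closed above the tile without touching it. The wrist depth puts the real tips about 33 mm above the reported TCP. I open, go 28 mm lower and grip there.

Call:
move_arm --increments "0 0 0 0 0 0 0;0 0 0 0 0 0 0;0 0 0 0 0 0 0;0 0 0 0 0 0 0;0 0 0 0 0 0 0;0 0 0 0 0 0 0;0 0 0 0 0 0 0;0 0 0 0 0 0 0"

```text
time: 8.37
position: [0.4922, 0.3347, 0.0147]
tool_rot: [2.37, 2.062, 0.0]
ft_force: [0.1, -0.4, 0.5]
grip_width: 0.737
grip_force: 0.0
```

Call:
move_arm --increments "0 0 0 0 0 0 0;0 0 0 0 0 0 0;0 0 0 0 0 0 0;0 0 -5 0 0 0 0;0 0 -6 0 0 0 0;0 0 -6 0 0 0 0;0 0 -6 0 0 0 0;0 0 -5 0 0 0 0"

```text
time: 9.03
position: [0.4917, 0.3345, -0.0145]
tool_rot: [2.37, 2.062, -0.002]
ft_force: [-0.6, 0.2, 0.3]
grip_width: 0.996
grip_force: 0.0
```

```bash
python3 - <<'E'
from h import *
s=st()
p=ctrl.get_image("wrist");c=cloud(p)
save(p,"w3.png")
M=R.from_rotvec(s["tool_rot"]).as_matrix();t=(c-s["position"])@M
f=(abs(t[...,0]-11)<0) | ((abs(t[...,0])<.014)&(abs(t[...,1])>.03)&(abs(t[...,1])<.07)&(c[...,2]>.004))
print("finger lowest world z",np.sort(c[f][:,2])[:400:20].round(4))
E
```

```text
t 9.03 pos [491.7 334.5 -14.5] yang -7.95 z [-0.001 -0.001 -1.   ] F [-0.6  0.2  0.3] w 86.7 gf 0.0 q [-0.88  0.39  0.28  1.81 -0.13  0.96 -0.68]
finger lowest world z [0.0172 0.0187 0.0194 0.02   0.0206 0.0211 0.0215 0.0221 0.0226 0.0233
 0.0239 0.0243 0.0248 0.0252 0.0259 0.0264 0.027  0.0276 0.0282 0.0286]
```

View pics/w3.png

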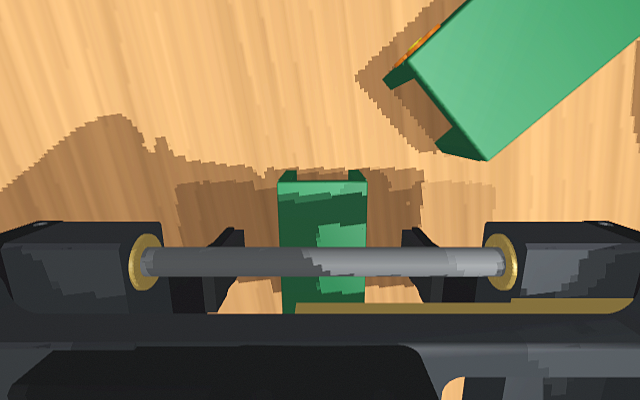

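The tile (322,245) now sits between the fingers. The tips are at about 17 mm, which confirms the offset of roughly 32 mm between the reported TCP and the real tips. I go down a little more and close.

Call:
move_arm --increments "0 0 -3 0 0 0 200;0 0 -3 0 0 0 200;0 0 0 0 0 0 200;0 0 0 0 0 0 200;0 0 0 0 0 0 200;0 0 0 0 0 0 200;0 0 0 0 0 0 200;0 0 0 0 0 0 200" --grip_force 25

```text
time: 9.75
position: [0.4922, 0.3349, -0.0191]
tool_rot: [2.37, 2.062, 0.0]
ft_force: [0.4, -1.2, 2.7]
grip_width: 0.481
grip_force: 22.9
```

Call:
move_arm --increments "0 0 0 0 0 0 200;0 0 0 0 0 0 200;0 0 0 0 0 0 200;0 0 0 0 0 0 200;0 0 0 0 0 0 200;0 0 0 0 0 0 200;0 0 0 0 0 0 200;0 0 0 0 0 0 200"

```text
time: 10.42
position: [0.4922, 0.3349, -0.0191]
tool_rot: [2.37, 2.062, 0.0]
ft_force: [-1.1, 0.2, 3.1]
grip_width: 0.482
grip_force: 25.0
```

Call:
move_arm --increments "0 0 15 0 0 0 200;0 0 40 0 0 0 200;0 0 40 0 0 0 200;0 0 40 0 0 0 200;0 0 40 0 0 0 200;0 0 40 0 0 0 200;0 0 40 0 0 0 200;0 0 40 0 0 0 200"

```text
time: 11.08
position: [0.4917, 0.3342, 0.2769]
tool_rot: [2.37, 2.062, -0.001]
ft_force: [1.5, 0.6, -2.0]
grip_width: 0.481
grip_force: 25.0
```

Call:
move_arm --increments "0 0 25 0 0 0 200;0 -20 0 0 0 0 200;5 -35 0 0 0 1 200;10 -35 0 0 0 1 200;10 -35 0 0 0 1 200;10 -35 0 0 0 1 200;10 -35 0 0 0 0 200;10 -35 0 0 0 0 200"

```text
time: 11.75
position: [0.547, 0.1029, 0.2999]
tool_rot: [-2.296, -2.143, 0.001]
ft_force: [1.3, 0.1, -0.6]
grip_width: 0.483
grip_force: 25.0
```

Call:
move_arm --increments "0 -35 0 0 0 0 200;0 -35 0 0 0 0 200;0 -35 0 0 0 0 200;0 -25 0 0 0 0 200;0 -18 0 0 0 0 200;0 0 -20 0 0 0 200;0 0 -30 0 0 0 200;0 0 -20 0 0 0 200"

```text
time: 12.42
position: [0.5461, -0.0439, 0.2281]
tool_rot: [-2.297, -2.141, 0.002]
ft_force: [0.8, 0.1, -2.4]
grip_width: 0.482
grip_force: 25.0
```

```bash
python3 -c "
from h import *
st()"
```

```text
t 12.42 pos [546.1 -43.9 228.1] yang -4.03 z [-0.002 -0.    -1.   ] F [ 0.8  0.1 -2.4] w 42.0 gf 25.0 q [-0.52  0.09  0.6   1.67 -0.05  1.4   0.01]
```

Call:
move_arm --increments "0 0 -15 0 0 0 200;0 0 -25 0 0 0 200;0 0 -25 0 0 0 200;0 0 -25 0 0 0 200;0 0 -25 0 0 0 200;0 0 -25 0 0 0 200;0 0 -18 0 0 0 200;0 0 -7 0 0 0.5 200"

```text
time: 13.08
position: [0.5442, -0.0433, 0.062]
tool_rot: [-2.285, -2.151, 0.008]
ft_force: [-0.1, 0.3, -2.5]
grip_width: 0.484
grip_force: 25.0
```

```bash
python3 - <<'E'
from h import *
s=st()
p=ctrl.get_image("wrist");c=cloud(p);save(p,"w4.png")
th=np.radians(-3.5);O=np.array([.5467,-.0435]);x=np.array([np.cos(th),np.sin(th)]);y=np.array([-np.sin(th),np.cos(th)])
J=np.stack([(c[...,:2]-O)@x,(c[...,:2]-O)@y,c[...,2]],-1)*1000
H,S,V=cv2.split(cv2.cvtColor(p["frame"],cv2.COLOR_RGB2HSV))
g=(H>45)&(H<95)&(S>70)&(abs(J[...,0])<40)&(abs(J[...,1])<70)&(J[...,2]>90)
r=cv2.minAreaRect(J[g][:,:2].astype(np.float32));print("tile in jig",g.sum(),r,np.median(J[g][:,2]))
for lo,hi in ((-66,-54),(-54,-44),(54,66),(44,56),(-70,70)):
    b=(abs(J[...,2]-65)<3)&(J[...,1]>lo)&(J[...,1]<hi)&(abs(J[...,0])<30)
    if b.sum(): print("z65",lo,hi,b.sum(),np.percentile(J[b][:,0],[1,50,99]).round(1))
E
```

```text
t 13.08 pos [544.2 -43.3  62. ] yang -3.44 z [-0.006 -0.001 -1.   ] F [-0.1  0.3 -2.5] w 42.1 gf 25.0 q [-0.49  0.23  0.59  1.88 -0.14  1.08  0.09]
tile in jig 8432 ((-6.078439712524414, 20.947307586669922), (52.77500915527344, 86.33866882324219), 8.087360382080078) 122.01309786077952
z65 54 66 1220 [-23.8  -0.6  23.1]
z65 44 56 653 [-10.4  -0.6   9.2]
z65 -70 70 2578 [-23.   -0.6  22.4]
```

View pics/w4.png

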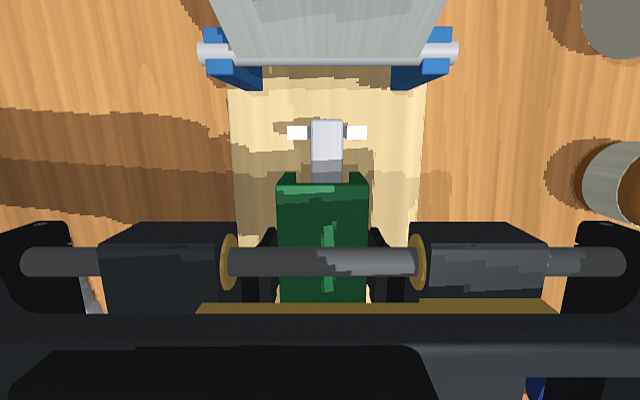

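The wrist view shows the tile (322,240) in line with the bar (326,150), about 3 mm off in x while the arm is still settling. I step down a little and check again.

Call:
move_arm --increments "0 0 -3 0 0 0 200;0 0 -3 0 0 0 200;0 0 -3 0 0 0 200;0 0 0 0 0 0 200;0 0 0 0 0 0 200;0 0 0 0 0 0 200;0 0 0 0 0 0 200;0 0 0 0 0 0 200"

```text
time: 13.8
position: [0.5474, -0.0432, 0.057]
tool_rot: [2.287, 2.153, 0.001]
ft_force: [-0.6, -1.2, -2.3]
grip_width: 0.482
grip_force: 25.0
```

```bash
python3 - <<'E'
from h import *
s=st()
p=ctrl.get_image("wrist");c=cloud(p)
th=np.radians(-3.5);O=np.array([.5467,-.0435]);x=np.array([np.cos(th),np.sin(th)]);y=np.array([-np.sin(th),np.cos(th)])
J=np.stack([(c[...,:2]-O)@x,(c[...,:2]-O)@y,c[...,2]],-1)*1000
H,S,V=cv2.split(cv2.cvtColor(p["frame"],cv2.COLOR_RGB2HSV))
g=(H>45)&(H<95)&(S>70)&(abs(J[...,0])<40)&(abs(J[...,2]-112)<6)
for v in range(188,240,8):
    u=np.where(g[v])[0]; 
    if len(u): print(v,u.min(),u.max(),J[v,u.min()].round(1),J[v,u.max()].round(1),"mid",((J[v,u.min()]+J[v,u.max()])/2).round(1))
b=(abs(J[...,2]-65)<3)&(J[...,1]>42)&(J[...,1]<53)&(abs(J[...,0])<30);print(np.percentile(J[b][:,0],[1,50,99]).round(1))
E
```

```text
t 13.8 pos [547.4 -43.2  57. ] yang -3.45 z [ 0.001  0.    -1.   ] F [-0.6 -1.2 -2.3] w 41.9 gf 25.0 q [-0.49  0.24  0.58  1.88 -0.15  1.07  0.1 ]
188 275 368 [-20.6  38.  117.1] [ 20.7  37.8 115.8] mid [1.000e-01 3.790e+01 1.164e+02]
196 276 368 [-20.4  34.3 116.5] [ 20.5  34.5 117.7] mid [1.000e-01 3.440e+01 1.171e+02]
204 276 367 [-20.5  30.6 116.8] [ 20.4  30.7 116.9] mid [-1.000e-01  3.060e+01  1.168e+02]
212 276 368 [-20.9  26.4 115.1] [ 21.   26.8 116.5] mid [1.000e-01 2.660e+01 1.158e+02]
220 277 367 [-20.2  23.2 117.1] [ 20.6  23.3 117.3] mid [  0.2  23.3 117.2]
228 277 367 [-20.6  18.9 115.5] [ 20.8  19.2 116.3] mid [1.000e-01 1.900e+01 1.159e+02]
236 277 367 [-20.6  15.3 116.4] [ 20.9  15.5 117. ] mid [1.000e-01 1.540e+01 1.167e+02]
[-10.1  -0.5   9.1]
```

Call:
move_arm --increments "0 0 -5 0 0 0 200;0 0 -7 0 0 0 200;0 0 -7 0 0 0 200;0 0 -7 0 0 0 200;0 0 -7 0 0 0 200;0 0 -6 0 0 0 200;0 0 -4 0 0 0 200;0 0 -2 0 0 0 200"

```text
time: 14.52
position: [0.5465, -0.0433, 0.0109]
tool_rot: [-2.287, -2.153, 0.002]
ft_force: [-2.1, 1.3, 3.0]
grip_width: 0.487
grip_force: 25.0
```

```bash
python3 - <<'E'
from h import *
s=st()
p=ctrl.get_image("wrist");c=cloud(p)
m=(abs(c[...,0]-.5467)<.015)&(abs(c[...,1]+.0435-.025)<.01)&(c[...,2]<.1)
print(np.percentile(c[m][:,2],[5,50,95]))
E
```

```text
t 14.52 pos [546.5 -43.3  10.9] yang -3.46 z [-0.002 -0.    -1.   ] F [-2.1  1.3  3. ] w 42.4 gf 25.0 q [-0.47  0.3   0.57  1.92 -0.19  0.98  0.13]
[0.06992144 0.07097699 0.07198302]
```

Call:
move_arm --increments "0 0 0 0 0 0 50;0 0 0 0 0 0 50;0 0 0 0 0 0 50;0 0 0 0 0 0 50;0 0 0 0 0 0 50;0 0 0 0 0 0 50;0 0 0 0 0 0 50;0 0 0 0 0 0 50"

```text
time: 15.23
position: [0.5472, -0.0432, 0.0117]
tool_rot: [2.287, 2.153, 0.0]
ft_force: [0.0, 0.3, 0.1]
grip_width: 0.801
grip_force: 0.0
```

Call:
move_arm --increments "0 0 4 0 0 0 50;0 0 6 0 0 0 50;0 0 40 0 0 0 50;0 0 40 0 0 0 50;0 0 40 0 0 0 150;0 0 40 0 0 0 200;0 0 40 0 0 0 255;0 0 40 0 0 0 255"

```text
time: 15.9
position: [0.5468, -0.0435, 0.2646]
tool_rot: [2.287, 2.153, 0.002]
ft_force: [1.0, 0.2, 0.6]
grip_width: 0.586
grip_force: 0.0
```

```bash
python3 - <<'E'
from h import *
s=st()
th=np.radians(-3.5);O=np.array([.5467,-.0435]);x=np.array([np.cos(th),np.sin(th)]);y=np.array([-np.sin(th),np.cos(th)])
for n in ("wrist","scene"):
    p=ctrl.get_image(n);c=cloud(p)
    J=np.stack([(c[...,:2]-O)@x,(c[...,:2]-O)@y,c[...,2]],-1)*1000
    H,S,V=cv2.split(cv2.cvtColor(p["frame"],cv2.COLOR_RGB2HSV))
    g=(H>45)&(H<95)&(S>70)&(abs(J[...,0])<40)&(abs(J[...,1])<70)&(J[...,2]>60)&(J[...,2]<80)
    if g.sum()>30: print(n,g.sum(),cv2.minAreaRect(J[g][:,:2].astype(np.float32)),np.median(J[g][:,2]))
    l=(abs(J[...,0])<44)&(J[...,1]>90)&(J[...,1]<230)&(J[...,2]>240)&(J[...,2]<300)
    if l.sum(): print(n,"lid top z",np.percentile(J[l][:,2],[50,99]),"y",np.percentile(J[l][:,1],[1,99]))
E
```

```text
t 15.9 pos [546.8 -43.5 264.6] yang -3.48 z [ 0.001  0.    -1.   ] F [1.  0.2 0.6] w 51.0 gf 0.0 q [-0.53  0.07  0.6   1.61 -0.04  1.47  0.01]
wrist 2047 ((-0.6882514953613281, -1.40533447265625), (41.33311462402344, 82.05252075195312), 0.21534463763237) 71.9167959931622
scene 304 ((2.1634979248046875, -0.3060760498046875), (80.41976165771484, 43.51074981689453), 86.65518188476562) 70.71177084304803
scene lid top z [260.58541409 277.50042356] y [153.93173286 178.78380704]
```

The tile sits square on the bar with its top at 71 mm, and the lid edge is at jig y 179 mm, z 277 mm. Next I go over and behind the lid.

Call:
move_arm --increments "0 0 35 0 0 0 255;0 15 5 0 0 0 255;2 35 0 0 0 0 255;3 40 0 0 0 0 255;3 40 0 0 0 0 255;3 40 0 0 0 0 255;2 35 0 0 0 0 255;1 22 0 0 0 0 255"

```text
time: 16.67
position: [0.5601, 0.189, 0.3012]
tool_rot: [-2.281, -2.158, -0.001]
ft_force: [-0.3, -0.6, 1.1]
grip_width: 0.01
grip_force: 0.0
```

Call:
move_arm --increments "0 0 0 0 0 0 255;0 0 -10 0 0 0 255;0 0 -15 0 0 0 255;0 0 -15 0 0 0 255;0 0 -15 0 0 0 255;0 0 -15 0 0 0 255;0 0 -10 0 0 0 255;0 0 -7 0 0 0 255"

```text
time: 17.33
position: [0.5607, 0.1816, 0.2131]
tool_rot: [-2.29, -2.151, 0.003]
ft_force: [-0.4, -0.1, -0.1]
grip_width: 0.005
grip_force: 0.0
```

```bash
python3 - <<'E'
from h import *
s=st()
p=ctrl.get_image("wrist");q=ctrl.get_image("scene")
cv2.imwrite("pics/w5.png",cv2.resize(np.vstack([p["frame"][:,:,::-1],cv2.resize(q["frame"][60:260,200:520,::-1],(640,400))]),(480,600)))
E
```

```text
t 17.33 pos [560.7 181.6 213.1] yang -3.6 z [-0.001 -0.001 -1.   ] F [-0.4 -0.1 -0.1] w 0.5 gf 0.0 q [-0.74  0.19  0.44  1.59 -0.08  1.38 -0.35]
```

View pics/w5.png

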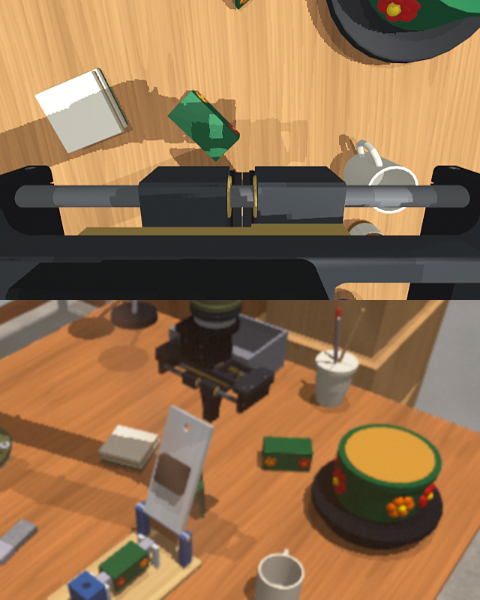

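The shut fingers are behind the lid's top edge (210,400 in the lower view), and the tile is astride the bar. I sweep toward -y.

Call:
move_arm --increments "0 -12 0 0 0 0 255;-1 -13 0 0 0 0 255;-1 -13 0 0 0 0 255;-1 -13 0 0 0 0 255;-1 -13 0 0 0 0 255;-1 -13 0 0 0 0 255;-1 -13 0 0 0 0 255;-1 -13 0 0 0 0 255"

```text
time: 18.1
position: [0.5539, 0.0791, 0.2148]
tool_rot: [2.288, 2.153, -0.0]
ft_force: [0.9, 1.1, 1.2]
grip_width: -0.0
grip_force: 0.6
```

Call:
move_arm --increments "-1 -13 0 0 0 0 255;-1 -13 0 0 0 0 255;-1 -13 0 0 0 0 255;-1 -13 0 0 0 0 255;-1 -13 0 0 0 0 255;0 -13 0 0 0 0 255;0 -13 0 0 0 0 255;0 -13 0 0 0 0 255"

```text
time: 18.77
position: [0.549, -0.025, 0.2147]
tool_rot: [2.287, 2.153, -0.001]
ft_force: [-0.2, 0.1, 0.8]
grip_width: 0.007
grip_force: 0.1
```

```bash
python3 - <<'E'
from h import *
s=st()
th=np.radians(-3.5);O=np.array([.5467,-.0435]);x=np.array([np.cos(th),np.sin(th)]);y=np.array([-np.sin(th),np.cos(th)])
p=ctrl.get_image("scene");c=cloud(p);save(p,"s6.png")
J=np.stack([(c[...,:2]-O)@x,(c[...,:2]-O)@y,c[...,2]],-1)*1000
for r in ctrl.find_in("lid_edge",p)[:2]: print(r["score"],r["centre"],(np.array(r["centre"])[:2]-O)@y)
l=(abs(J[...,0])<44)&(J[...,1]>-120)&(J[...,1]<230)&(J[...,2]>95)&(J[...,2]<300)&(np.ptp(p["frame"].astype(int),axis=2)<25)&(p["frame"].max(2)>100)
Q=J[l];
for a in range(100,300,25):
    k=abs(Q[:,2]-a)<12
    if k.sum()>5: print(a,k.sum(),np.percentile(Q[k][:,1],[5,50,95]).round())
E
```

```text
t 18.77 pos [549.  -25.  214.7] yang -3.47 z [-0.    -0.001 -1.   ] F [-0.2  0.1  0.8] w 0.6 gf 0.1 q [-0.54  0.1   0.58  1.69 -0.05  1.37 -0.01]
0.75 [0.5725, -0.0248, 0.1893] 0.020240173050488218
0.34 [0.5662, -0.0533, 0.0108] -0.008591274503604586
125 14 [64. 73. 81.]
150 14 [53. 59. 66.]
175 11 [37. 45. 52.]
200 10 [25. 29. 36.]
225 12 [ 7. 13. 22.]
250 121 [-12.  -7.   5.]
```

The lid is at about 1.0 rad and sinking by itself. I rise and move to the pin.

Call:
move_arm --increments "0 5 35 0 0 0 100;0 0 30 0 0 0 100;-10 -20 0 0 0 0 100;-15 -35 0 0 0 0 100;-15 -38 0 0 0 0 100;-15 -38 0 0 0 0 100;-15 -38 0 0 0 0 100;-15 -38 0 0 0 0 100"

```text
time: 19.53
position: [0.4634, -0.2265, 0.2799]
tool_rot: [2.286, 2.155, 0.001]
ft_force: [0.6, 0.1, 0.4]
grip_width: 0.529
grip_force: 0.0
```

Call:
move_arm --increments "-10 -35 -10 0 0 0 100;-8 -25 -20 0 0 0 100;0 -5 -30 0 0 0 100;0 0 -30 0 0 0 100;0 0 -30 0 0 0 100;0 0 -20 0 0 0 100;0 0 -10 0 0 0 100;0 0 0 0 0 0 100"

```text
time: 20.2
position: [0.4449, -0.2892, 0.1276]
tool_rot: [-2.284, -2.152, 0.004]
ft_force: [-0.4, 0.2, 0.1]
grip_width: 0.608
grip_force: 0.0
```

```bash
python3 - <<'E'
from h import *
s=st()
th=np.radians(-3.5);O=np.array([.5467,-.0435]);x=np.array([np.cos(th),np.sin(th)]);y=np.array([-np.sin(th),np.cos(th)])
p=ctrl.get_image("wrist");c=cloud(p);save(p,"w7.png")
H,S,V=cv2.split(cv2.cvtColor(p["frame"],cv2.COLOR_RGB2HSV))
m=(abs(c[...,2]-.1045)<.004)&((H<10)|(H>170))&(S>120)&(abs(c[...,0]-.446)<.05)&(abs(c[...,1]+.291)<.05)
if m.sum(): print("knob",m.sum(),cv2.minEnclosingCircle((c[m][:,:2]*1000).astype(np.float32)),c[m].mean(0))
f=(abs(c[...,0]-.446)<.06)&(abs(c[...,1]+.291)<.05)&(c[...,2]>.066)&(c[...,2]<.1);print(f.sum())
q=ctrl.get_image("scene");c=cloud(q)
J=np.stack([(c[...,:2]-O)@x,(c[...,:2]-O)@y,c[...,2]],-1)*1000
for v in (-95,-70,-50,0,50,80):
    l=(abs(J[...,0])<40)&(abs(J[...,1]-v)<6)&(J[...,2]>75)&(J[...,2]<250)
    print(v,l.sum(),np.median(J[l][:,2]) if l.sum() else "")
E
```

```text
t 20.2 pos [ 444.9 -289.2  127.6] yang -3.43 z [-0.004  0.001 -1.   ] F [-0.4  0.2  0.1] w 52.9 gf 0.0 q [-0.25  0.14  0.85  1.85 -0.11  1.2   0.57]
knob 563 ((445.72650146484375, -290.858642578125), 9.893680572509766) [ 0.44585134 -0.29034255  0.10559668]
483
-95 127 99.92629430195821
-70 123 98.70391769766262
-50 112 97.70624321733895
0 104 94.99012561235642
50 99 92.38272796831637
80 97 90.68367328413807
```

View pics/w7.png

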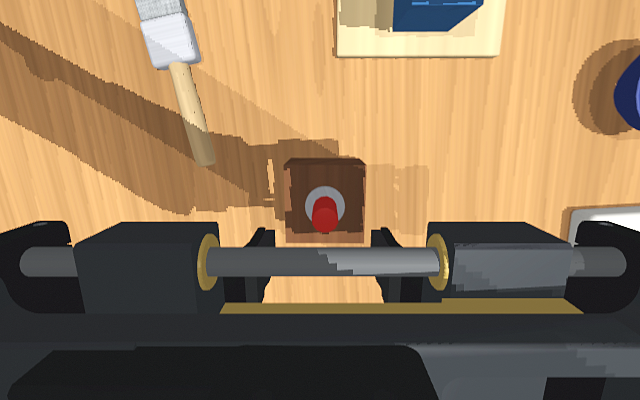

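The knob (325,215) is centred between the fingers, and the lid rests on the tile at about 0.05 rad. I descend and grip it.

Call:
move_arm --increments "0 0 -8 0 0 0 100;0 0 -14 0 0 0 100;0 0 -14 0 0 0 100;0 0 -14 0 0 0 100;0 0 -14 0 0 0 100;0 0 -12 0 0 0 100;0 0 -8 0 0 0 100;0 0 -4 0 0 0 100"

```text
time: 20.97
position: [0.4461, -0.2901, 0.041]
tool_rot: [-2.287, -2.154, 0.0]
ft_force: [-0.3, -0.1, -0.2]
grip_width: 0.605
grip_force: 0.0
```

```bash
python3 - <<'E'
from h import *
s=st()
p=ctrl.get_image("wrist");c=cloud(p)
M=R.from_rotvec(s["tool_rot"]).as_matrix();t=(c-s["position"])@M
f=(abs(t[...,0])<.014)&(abs(t[...,1])>.022)&(abs(t[...,1])<.06)&(c[...,2]>.063)&(t[...,2]<0)
print("finger lowest z",np.sort(c[f][:,2])[:200:20].round(4))
E
```

```text
t 20.97 pos [ 446.1 -290.1   41. ] yang -3.44 z [-0.  0. -1.] F [-0.3 -0.1 -0.2] w 52.6 gf 0.0 q [-0.2   0.26  0.82  1.94 -0.22  1.03  0.66]
finger lowest z [0.063  0.0746 0.0754 0.0758 0.0763 0.0771 0.0779 0.0784 0.079  0.0797]
```

Call:
move_arm --increments "0 -0.5 -4 0 0 0 100;0 0 0 0 0 0 240;0 0 0 0 0 0 240;0 0 0 0 0 0 240;0 0 0 0 0 0 240;0 0 0 0 0 0 240;0 0 0 0 0 0 240;0 0 0 0 0 0 240" --grip_force 45

```text
time: 21.68
position: [0.4463, -0.2908, 0.0379]
tool_rot: [2.287, 2.153, 0.0]
ft_force: [-0.0, 0.2, 0.6]
grip_width: 0.218
grip_force: 45.0
```

Call:
move_arm --increments "0 0 0 0 0 0 240;0 0 0 0 0 0 240;0 0 0 0 0 0 240;0 0 4 0 0 0 240;0 0 8 0 0 0 240;0 0 15 0 0 0 240;0 0 20 0 0 0 240;0 0 20 0 0 0 240"

```text
time: 22.35
position: [0.4456, -0.2907, 0.1055]
tool_rot: [-2.287, -2.153, 0.001]
ft_force: [-0.6, 0.3, -0.1]
grip_width: 0.217
grip_force: 45.0
```

Call:
move_arm --increments "0 0 25 0 0 0 240;0 0 25 0 0 0 240;10 20 10 0 0 0 240;15 28 0 0 0 0 240;15 28 0 0 0 0 240;15 28 0 0 0 0 240;15 28 0 0 0 0 240;15 16 0 0 0 0 240"

```text
time: 23.02
position: [0.532, -0.1387, 0.1652]
tool_rot: [-2.283, -2.157, -0.003]
ft_force: [-0.1, 0.7, -0.7]
grip_width: 0.218
grip_force: 45.0
```

```bash
python3 - <<'E'
from h import *
s=st()
th=np.radians(-3.5);O=np.array([.5467,-.0435]);x=np.array([np.cos(th),np.sin(th)]);y=np.array([-np.sin(th),np.cos(th)])
for n in ("scene","top","wrist"):
    p=ctrl.get_image(n);c=cloud(p)
    J=np.stack([(c[...,:2]-O)@x,(c[...,:2]-O)@y,c[...,2]],-1)*1000
    print(n,"hole",[(np.round(r["centre"],4).tolist(),round(r["score"],2)) for r in ctrl.find_in("lid_hole",p)[:2]])
    lz=J[...,2]-(90+(100-J[...,1])*.0535)
    l=(abs(J[...,0])<60)&(J[...,1]>-120)&(J[...,1]<95)&(abs(lz)<3)
    if l.sum()>100:
        r=cv2.minAreaRect(J[l][:,:2].astype(np.float32));print(" lid",l.sum(),r)
    if n=="scene":
        save(p,"s8.png");cv2.imwrite("pics/s8.png",cv2.resize(p["frame"][170:320,180:380,::-1],(800,600),interpolation=cv2.INTER_CUBIC))
E
```

```text
t 23.02 pos [ 532.  -138.7  165.2] yang -3.26 z [ 0.     0.002 -1.   ] F [-0.1  0.7 -0.7] w 19.0 gf 45.0 q [-0.45  0.14  0.73  1.76 -0.1   1.28  0.24]
scene hole [([0.5504, -0.0561, 0.0944], 0.74)]
 lid 2015 ((0.7389030456542969, -6.067779541015625), (201.4901123046875, 117.50164794921875), 89.8641586303711)
top hole [([0.5419, -0.0384, 0.0942], 0.73)]
 lid 2238 ((0.9797706604003906, 0.0920257568359375), (116.77135467529297, 189.3046417236328), 1.4770432710647583)
wrist hole [([0.5448, -0.0612, 0.0946], 0.85)]
 lid 22776 ((-0.3599510192871094, -22.868675231933594), (90.233154296875, 161.08766174316406), 0.03262605890631676)
```

View pics/s8.png

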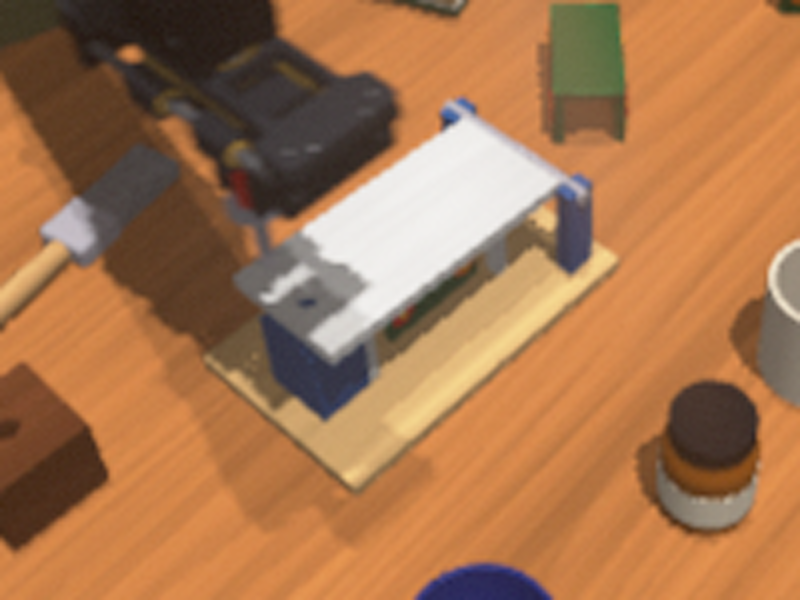

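The scene crop shows the lid lying on the tile with its hole at crop (305,300), and the pin hanging at (260,235). I measure both in the same camera.

```bash
python3 - <<'E'
from h import *
s=st()
th=np.radians(-3.5);O=np.array([.5467,-.0435]);x=np.array([np.cos(th),np.sin(th)]);y=np.array([-np.sin(th),np.cos(th)])
for n,(u0,v0) in (("scene",(256,245)),("top",None or (0,0))):
    p=ctrl.get_image(n);Rm=rot(p);C=np.array(p["position"])
    if n=="top":
        w=Rm.T@(np.array([.5415,-.1283,.1])-C);u0,v0=int(p["fx"]*w[0]/w[2]+p["cx"]),int(p["fy"]*w[1]/w[2]+p["cy"]);print("top at",u0,v0)
    g=cv2.cvtColor(p["frame"],cv2.COLOR_RGB2GRAY).astype(float)
    if n=="scene":
        print(g[v0-5:v0+6,u0-6:u0+7].astype(int))
        win=g[v0-4:v0+5,u0-5:u0+6]; wt=np.clip(95-win,0,None)
        vv,uu=np.mgrid[v0-4:v0+5,u0-5:u0+6]; u,v=(wt*uu).sum()/wt.sum(),(wt*vv).sum()/wt.sum()
        d=Rm@np.array([(u-p["cx"])/p["fx"],(v-p["cy"])/p["fy"],1]);P=C+d*(.0995-C[2])/d[2];print("hole",u,v,P,[(P[:2]-O)@x,(P[:2]-O)@y])
    c=cloud(p);H,S,V=cv2.split(cv2.cvtColor(p["frame"],cv2.COLOR_RGB2HSV))
    k=((H<8)|(H>172))&(S>150)&(abs(c[...,0]-s["position"][0])<.04)&(abs(c[...,1]-s["position"][1])<.04)&(c[...,2]>.16)
    print(n,"knob",k.sum(),c[k].mean(0) if k.sum() else "")
    f=(abs(c[...,0]-s["position"][0])<.04)&(abs(c[...,1]-s["position"][1])<.04)&(c[...,2]>.105)&(c[...,2]<.19)&(S<80)&(V>90)
    if f.sum():print("shank/flange",f.sum(),c[f].mean(0),c[f].min(0),c[f].max(0))
st()
E
```

```text
t 23.32 pos [ 530.4 -144.2  165. ] yang -3.57 z [-0.    -0.001 -1.   ] F [-0.5 -0.2 -0.4] w 19.3 gf 45.0 q [-0.45  0.14  0.73  1.76 -0.1   1.28  0.24]
[[197 213 213 213 213 192 142 112 110 125 140 143 145]
 [213 211 211 192 177 141 122 118 110 109 134 145 147]
 [210 211 191 139 110 113 118 118 111 108 126 132 143]
 [190 176 138 108 106 108 108 109 109 107 107 109 133]
 [136 108 107 104 102  99  92  90  93 101 107 109 124]
 [108 107 108 103  89  74  64  56  72  99 108 110 111]
 [106 109 107 106  92  79  75  82  91 104 110 112 111]
 [107 108 107 108 109 102 100 107 109 109 111 112 111]
 [106 107 109 108 109 107 107 108 112 112 110 109 108]
 [105 106 107 108 105 107 110 110 112 110 109 108 146]
 [ 95 102 105 108 105 107 111 110 109 109 109 147 199]]
hole 256.3225806451613 245.247311827957 [ 0.54437944 -0.13047624  0.0995    ] [np.float64(0.002993543758717456), np.float64(-0.08695567785938087)]
scene knob 25 [ 0.53395031 -0.15527905  0.2130455 ]
shank/flange 35 [ 0.53430641 -0.149884    0.15728166] [ 0.52746112 -0.16144088  0.13496576] [ 0.54622811 -0.14305824  0.18983236]
top at 388 206
top knob 0 
shank/flange 2 [ 0.53404688 -0.12946286  0.10567533] [ 0.50684155 -0.13408545  0.10553339] [ 0.56125221 -0.12484027  0.10581727]
t 23.42 pos [ 530.5 -144.2  164.9] yang -3.6 z [ 0. -0. -1.] F [-0.4 -0.4  0.2] w 19.2 gf 45.0 q [-0.45  0.14  0.73  1.76 -0.1   1.28  0.24]
```

Call:
move_arm --increments "0 -10 0 0 0 0 240;0 -15 0 0 0 0 240;0 -15 0 0 0 0 240;0 -15 0 0 0 0 240;2 -10 0 0 0 0 240;2 -5 0 0 0 0 240;2 0 0 0 0 0 240;0 0 0 0 0 0 240"

```text
time: 24.08
position: [0.5376, -0.2125, 0.1645]
tool_rot: [-2.287, -2.153, -0.0]
ft_force: [0.5, 0.8, -1.0]
grip_width: 0.214
grip_force: 45.0
```

```bash
python3 - <<'E'
from h import *
s=st()
th=np.radians(-3.5);O=np.array([.5467,-.0435]);x=np.array([np.cos(th),np.sin(th)]);y=np.array([-np.sin(th),np.cos(th)])
p=ctrl.get_image("wrist");c=cloud(p);save(p,"w9.png")
J=np.stack([(c[...,:2]-O)@x,(c[...,:2]-O)@y,c[...,2]],-1)*1000
w=rot(p).T@(np.array([.5415,-.1283,.0995])-np.array(p["position"]));print("expect px",p["fx"]*w[0]/w[2]+p["cx"],p["fy"]*w[1]/w[2]+p["cy"])
lz=J[...,2]-(90+(100-J[...,1])*.0535)
l=(abs(J[...,0])<60)&(J[...,1]>-125)&(J[...,1]<95)&(abs(lz)<3)
print("lid",l.sum(),cv2.minAreaRect(J[l][:,:2].astype(np.float32)))
h=(~l)&(abs(J[...,0])<12)&(abs(J[...,1]+85)<12)
d=(abs(J[...,0])<12)&(abs(J[...,1]+85)<12)&(lz<-4)
k,lab,stt,ce=cv2.connectedComponentsWithStats(h.astype(np.uint8))
for i in range(1,k):
    if stt[i,4]>15:
        u,v=ce[i];dd=rot(p)@np.array([(u-p["cx"])/p["fx"],(v-p["cy"])/p["fy"],1]);C=np.array(p["position"]);P=C+dd*(.0995-C[2])/dd[2]
        print(stt[i],ce[i],P,[(P[:2]-O)@x*1000,(P[:2]-O)@y*1000])
E
```

```text
t 24.08 pos [ 537.6 -212.5  164.5] yang -3.47 z [ 0.  0. -1.] F [ 0.5  0.8 -1. ] w 18.6 gf 45.0 q [-0.34  0.22  0.77  1.7  -0.16  1.29  0.41]
expect px 321.2459252756507 99.5696281800639
lid 14184 ((-0.3284759521484375, -58.43579864501953), (90.37089538574219, 90.81856536865234), 0.008383721113204956)
[313  90  17  18 242] [320.96280992  98.4214876 ] [ 0.54132901 -0.12741743  0.0995    ] [np.float64(-0.2379359762353652), np.float64(-84.08880106763986)]
```

View pics/w9.png

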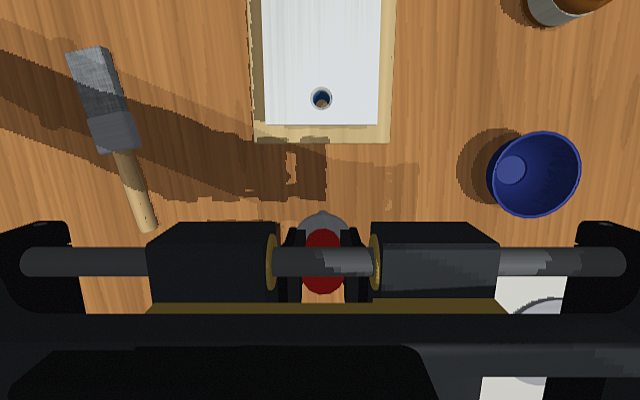

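The wrist view shows the lid hole at (321,98), within 1 mm of where the jig's geometry puts it. I go over it.

Call:
move_arm --increments "0.1 5 0 0 0 0 240;1 15 0 0 0 0 240;1 20 0 0 0 0 240;1 20 0 0 0 0 240;1 15 0 0 0 0 240;1 8.4 0 0 0 0 240;0 3 0 0 0 0 240;0 0 0 0 0 0 240"

```text
time: 24.8
position: [0.5424, -0.1252, 0.1647]
tool_rot: [-2.285, -2.156, -0.0]
ft_force: [0.3, -0.9, -0.9]
grip_width: 0.219
grip_force: 45.0
```

Call:
move_arm --increments "0 0 -4 0 0 0 240;0 0 -6 0 0 0 240;0 0 -6 0 0 0 240;0 0 -6 0 0 0 240;0 0 -4 0 0 0 240;0 0 -2 0 0 0 240;0 0 0 0 0 0 240;0 0 0 0 0 0 240"

```text
time: 25.47
position: [0.5422, -0.1265, 0.1366]
tool_rot: [2.287, 2.153, -0.0]
ft_force: [0.0, -0.2, -0.9]
grip_width: 0.214
grip_force: 45.0
```

Call:
move_arm --increments "-0.5 -1.2 0 0 0 0 240;0 0 0 0 0 0 240;0 0 -2 0 0 0 240;0 0 -3 0 0 0 240;0 0 -3 0 0 0 240;0 0 -3 0 0 0 240;0 0 -2 0 0 0 240;0 0 0 0 0 0 240"

```text
time: 26.13
position: [0.5413, -0.1274, 0.123]
tool_rot: [-2.287, -2.153, 0.001]
ft_force: [-0.1, -0.3, 0.2]
grip_width: 0.217
grip_force: 45.0
```

```bash
python3 - <<'E'
from h import *
st()
p=ctrl.get_image("scene");cv2.imwrite("pics/s10.png",cv2.resize(p["frame"][180:280,200:333,::-1],(798,600),interpolation=cv2.INTER_CUBIC))
E
```

```text
t 26.13 pos [ 541.3 -127.4  123. ] yang -3.45 z [-0.001 -0.    -1.   ] F [-0.1 -0.3  0.2] w 18.9 gf 45.0 q [-0.46  0.19  0.72  1.8  -0.14  1.2   0.24]
```

The tip is in the lid hole with no contact force. I continue down slowly.

Call:
move_arm --increments "0 0 -2 0 0 0 240;0 0 -2 0 0 0 240;0 0 -3 0 0 0 240;0 0 -3 0 0 0 240;0 0 -3 0 0 0 240;0 0 -3 0 0 0 240;0 0 -2 0 0 0 240;0 0 0 0 0 0 240"

```text
time: 26.85
position: [0.5413, -0.1275, 0.1051]
tool_rot: [-2.287, -2.153, 0.001]
ft_force: [-1.1, -0.0, -0.9]
grip_width: 0.216
grip_force: 45.0
```

Call:
move_arm --increments "0 0 -2 0 0 0 240;0 0 -2 0 0 0 240;0 0 -2 0 0 0 240;0 0 -2 0 0 0 240;0 0 -2 0 0 0 240;0 0 -2 0 0 0 240;0 0 -1 0 0 0 240;0 0 0 0 0 0 240"

```text
time: 27.52
position: [0.5416, -0.1275, 0.0924]
tool_rot: [-2.287, -2.153, 0.001]
ft_force: [0.4, 0.5, -1.3]
grip_width: 0.22
grip_force: 45.0
```

The pin is 17 mm into the block with no side load. I continue down to the flange contact.

Call:
move_arm --increments "0 0 -2 0 0 0 240;0 0 -2 0 0 0 240;0 0 -3 0 0 0 240;0 0 -3 0 0 0 240;0 0 -2 0 0 0 240;0 0 -2 0 0 0 240;0 0 -1 0 0 0 240;0 0 0 0 0 0 240"

```text
time: 28.18
position: [0.5416, -0.1275, 0.0774]
tool_rot: [-2.287, -2.153, 0.0]
ft_force: [0.2, 0.8, -0.3]
grip_width: 0.217
grip_force: 45.0
```

Call:
move_arm --increments "0 0 -1.5 0 0 0 240;0 0 -1.5 0 0 0 240;0 0 -1.5 0 0 0 240;0 0 -1.5 0 0 0 240;0 0 -1.5 0 0 0 240;0 0 -1 0 0 0 240;0 0 -0.5 0 0 0 240;0 0 0 0 0 0 240"

```text
time: 28.85
position: [0.5419, -0.1279, 0.0688]
tool_rot: [2.287, 2.153, -0.0]
ft_force: [-0.3, -1.4, 2.4]
grip_width: 0.216
grip_force: 45.0
```

Call:
move_arm --increments "0 0 -0.5 0 0 0 240;0 0 -0.5 0 0 0 240;0 0 -0.5 0 0 0 240;0 0 -0.5 0 0 0 240;0 0 0 0 0 0 240;0 0 0 0 0 0 240;0 0 0 0 0 0 240;0 0 0 0 0 0 240"

```text
time: 29.52
position: [0.5419, -0.128, 0.0678]
tool_rot: [2.288, 2.153, 0.001]
ft_force: [-3.6, -1.7, 9.2]
grip_width: 0.216
grip_force: 45.0
```

```bash
cat > lid.py <<'E'
from h import *
s=st()
th=np.radians(-3.5);O=np.array([.5467,-.0435]);x=np.array([np.cos(th),np.sin(th)]);y=np.array([-np.sin(th),np.cos(th)])
for n in ("top","scene","wrist"):
    p=ctrl.get_image(n);c=cloud(p)
    J=np.stack([(c[...,:2]-O)@x,(c[...,:2]-O)@y,c[...,2]],-1)*1000
    l=(abs(J[...,0])<42)&(J[...,1]>-100)&(J[...,1]<85)&(abs(J[...,2]-94)<8)&(p["frame"].max(2)>60)
    if l.sum()>100:
        a=np.polyfit(J[l][:,1],J[l][:,2],1);r=J[l][:,2]-np.polyval(a,J[l][:,1]);k=abs(r)<2
        a=np.polyfit(J[l][k][:,1],J[l][k][:,2],1);print(n,k.sum(),"lid angle",-a[0],"z at hole",np.polyval(a,-85),"z at hinge",np.polyval(a,90))
    if n=="scene":cv2.imwrite("pics/s11.png",cv2.resize(p["frame"][170:290,180:340,::-1],(800,600),interpolation=cv2.INTER_CUBIC))
E
python3 lid.py
```

```text
t 29.52 pos [ 541.9 -128.    67.8] yang -3.47 z [ 0.  0. -1.] F [-3.6 -1.7  9.2] w 18.8 gf 45.0 q [-0.43  0.26  0.71  1.86 -0.19  1.09  0.28]
top 1348 lid angle 0.0005296859648936734 z at hole 90.95129748217565 z at hinge 90.85860243831925
scene 669 lid angle 0.005910660531253702 z at hole 90.60308632836343 z at hinge 89.56872073539402
wrist 35134 lid angle 0.0014716720698736687 z at hole 90.99753901906928 z at hinge 90.73999640684139
```

Call:
move_arm --increments "0 0 -0.5 0 0 0 240;0 0 -0.5 0 0 0 240;0 0 -0.5 0 0 0 240;0 0 0 0 0 0 240;0 0 0 0 0 0 240;0 0 0 0 0 0 240;0 0 0 0 0 0 240;0 0 0 0 0 0 240"

```text
time: 30.33
position: [0.542, -0.128, 0.0677]
tool_rot: [-2.288, -2.153, -0.002]
ft_force: [-6.9, 0.2, 19.7]
grip_width: 0.224
grip_force: 45.0
```

```bash
python3 lid.py
```

```text
t 30.33 pos [ 542.  -128.    67.7] yang -3.48 z [ 0.001  0.001 -1.   ] F [-6.9  0.2 19.7] w 19.5 gf 45.0 q [-0.43  0.26  0.71  1.86 -0.19  1.09  0.28]
top 1354 lid angle -0.0006845126730131339 z at hole 90.7262103553608 z at hinge 90.84600007313811
scene 671 lid angle 0.005504589679328644 z at hole 90.52616958833288 z at hinge 89.56286639445037
wrist 35162 lid angle 0.001249836531358204 z at hole 90.95699501169574 z at hinge 90.73827361870805
```

View pics/s11.png

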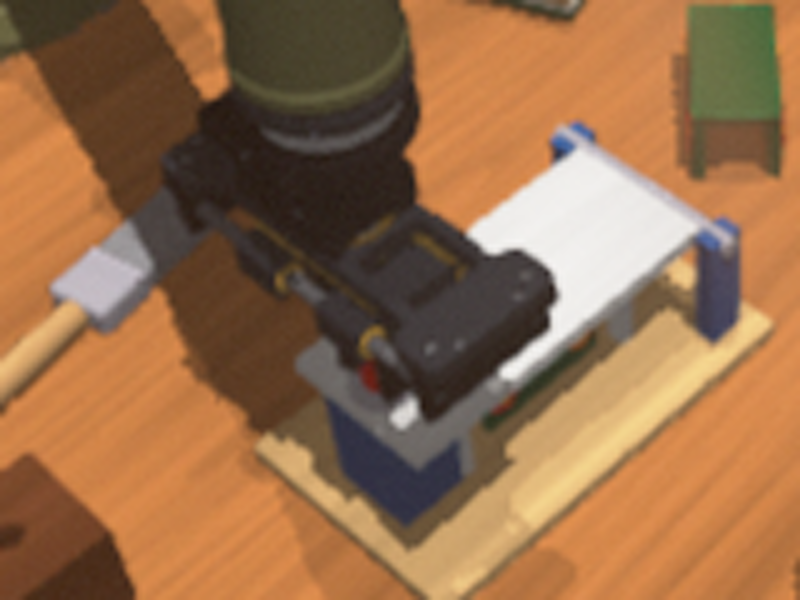

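The crop shows the lid level, the flange on the lid at (370,390) and the tile underneath. Force rose from 9 to 20 N with no further travel, so the lid is on its hard stop. I hand in while pressing.

```bash
python3 -c "
from bench import ctrl
print(ctrl.close_job())"
```

```text
the job is handed in; nothing more can be done
None
```

I handed the job in at about 30 s: the tile is astride the bar, the lid is fully shut and the pin is home, with the arm still pressing it down at about 20 N. The bowl, jar, mug and brush were never touched.

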